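# Shut down the glass torch

## Task

Shut down the torch from its control console: press the white-marked end of the blue oxygen rocker fully down, then the white-marked end of the red fuel rocker fully down, and only then press the yellow bleed button all the way down and keep it held down. Finish while still holding the yellow button. Leave the green fan rocker on, and do not move the jar, the marker or the glasses.

Things in the scene. Friction and masses are not known exactly. Their poses are not given: they have to be found in the camera images.
- console: off-white flat control console, fixed to the bench, 190 x 400 x 30 mm (x, y, z); origin at the centre of its underside. Four black stations stand on its top in a row along its y, about 90 mm apart, in any order from one run to the next: blue, red and green rockers and a round yellow button.
- oxygen (a joint): blue rocker paddle of the oxygen valve: 34 x 80 mm, hinged across its middle. 0 = on (white-marked end up), 0.4 rad = off (white end fully down, that half then level, 70 mm above the table). Starts at 0 to 0.06. No spring: friction keeps it where it is left; about 3 N at the press point moves it.
- oxygen_off (a point): press point on the white-marked OFF end of the blue rocker: on the top face of the paddle, mid width, 30 mm from the hinge line and 10 mm in from the paddle's end. It moves with the paddle: about 82 mm above the table when on, 70 mm when off.
- oxygen_base: black housing, 94 x 50 x 30 mm (x, y, z), that carries the blue rocker; origin at the centre of its underside, on the console's top. Its -x side is the rocker's white-marked OFF end, towards the robot. The hinge line runs along its y, 40 mm above its origin.
- fuel (a joint): red rocker paddle of the fuel gas valve: 34 x 80 mm, hinged across its middle. 0 = on (white-marked end up), 0.4 rad = off (white end fully down, that half then level, 70 mm above the table). Starts at 0 to 0.06. No spring: friction keeps it where it is left; about 3 N at the press point moves it.
- fuel_off (a point): press point on the white-marked OFF end of the red rocker: on the top face of the paddle, mid width, 30 mm from the hinge line and 10 mm in from the paddle's end. It moves with the paddle: about 82 mm above the table when on, 70 mm when off.
- fuel_base: black housing, 94 x 50 x 30 mm (x, y, z), that carries the red rocker; origin at the centre of its underside, on the console's top. Its -x side is the rocker's white-marked OFF end, towards the robot. The hinge line runs along its y, 40 mm above its origin.
- fan (a joint): green rocker paddle of the extractor fan: 34 x 80 mm, hinged across its middle. 0 = on (white-marked end up), 0.4 rad = off (white end fully down, that half then level, 70 mm above the table). Starts at 0 to 0.06. No spring: friction keeps it where it is left; about 3 N at the press point moves it.
- fan_base: black housing, 94 x 50 x 30 mm (x, y, z), that carries the green rocker; origin at the centre of its underside, on the console's top. Its -x side is the rocker's white-marked OFF end, towards the robot. The hinge line runs along its y, 40 mm above its origin.
- bleed (a joint): yellow round push button, 38 mm across, straight up and down: 0 = up, 0.008 m = fully down. A spring pushes it back up: 6 N hold it fully down.
- bleed_top (a point): centre of the yellow button's top face; 74 mm above the table when up, 66 mm when fully down.
- bleed_base: black housing, 60 x 50 x 30 mm (x, y, z), with a steel collar, that carries the yellow button at its centre; origin at the centre of its underside, on the console's top.
- torch: unlit bench torch, fixed: copper base plate 120 x 90 mm, brass and steel barrel leaning away from the robot, about 175 mm tall; stands at the robot's right (-y) of the console. Origin at the centre of the plate's underside.
- marker: loose yellow marker with black cap, 120 x 16 x 14 mm, lying along its y on the console's top in front of the stations; origin under its middle.
- jar: loose amber glass jar with black lid, 52 mm across, 75 mm tall, standing on the table behind the console; origin at the centre of its underside.
- glasses: loose black work glasses, 140 mm wide (y), 128 mm deep (x, temples to +x), 40 mm tall, on the table at the robot's left (+y) of the console; origin under the bridge.

How it is judged:
By the outcome, as a careful person would: the job done as asked, in the order asked, and still so for the second after the job is handed in, while the arm keeps its last pose, push and grip.
It also fails if it takes over 48 s, if anything falls off the work surface, if the arm or the gripper's body presses on something with over 40 N, if the wrist force passes 120 N, or if a joint passes its speed limit or range.

## Robot

A 6-joint arm with a two-finger parallel gripper is mounted at the origin on the work surface. World frame = base frame: x ahead of the robot, y to its left, z up, the work surface at z = 0. Lengths are in mm, angles in degrees, forces in N, time in s.
With the tool pointing down it reaches from about 350 to 850 mm from the base axis. Payload 8.1 kg.
Tool frame: the origin (TCP) lies midway between the tips of the shut fingers; the grasp point (between the pads) lies 19 mm behind it (r.pinch_z is the distance from the TCP to the grasp point, in mm); z points along the fingers, y is the line along which they close (so a half turn about z gives the same grasp; the last joint's range is limited). The gripper opens to 85 mm and grips with 20 to 120 N. Pads are 22 mm wide; open, the fingers measure 114 mm over their backs; the gripper's body (76 mm by 85 mm) begins 54 mm behind the grasp point. The pads swing forward as they close: fully open they stand 13 mm farther back than shut.
Start: joints at [67.472, 7.471, 85.268, -0, 87.261, -4.893], TCP at [181.756, 571.813, 231.292] pointing down, gripper open.
Joint ranges: [-169.43, 169.43], [-51.17, 129.36], [1.28, 143.12], [-76.62, 256.62], [0, 156.53], [-152.29, 152.29]. Speed limits (degrees/s): [136.94, 136.94, 159.86, 180, 180, 180].

## Interface

Orientations are given as [roll, pitch, yaw] about the fixed x, y, z axes, in that order (R = Rz(yaw) Ry(pitch) Rx(roll)).
In Python, from bench import sensors, optics, job, r gives the robot as it stands.
- The arm moves only by the tool play_rows, never from a script. Its argument "motion" is a list that holds one entry, the list of rows, each a list of 6 numbers: the shift along the tool's x, y, z in cm, then the turn, a rotation vector about the tool's x, y, z in degrees. In form: [[[x, y, z, ax, ay, az], ...]]. A call has 1 to 5 rows; each row is the pose to reach, as a shift and turn from the pose commanded when the call began, along the tool's axes at that moment; what a row does not reach only later rows make up. A row lasts 1/10 s, in which the tool goes at most 50 mm and 8.59 degrees, less where a joint would pass 70% of its speed; a pose out of reach is approached as far as the arm can. A call with a gripper value outside its range is refused whole. "jaw" is the opening, from 0 (shut) to 1 (fully open), set as the call begins (left out, the last holds). The fingers move at their own pace and stop on an object; "squeeze" is the grip in N (left out, the last holds). Time passes only in rows, so rows that repeat a pose let the fingers close. It gives the time, the measured TCP pose, the force, the opening and the grip force at its end, in the units of the state.
- sensors.sense(): the state, without advancing time (a new reading comes with each control period).
- optics.snapshot(name): name is "side" or "top" or "wrist"; returns a dict with "pixels" (400x640x3 uint8, red, green, blue), "mtx" (3x3 intrinsics, pixels), "R" (3x3) and "t" (3): a world point X has camera coordinates R X + t; the wrist camera has in their place "T_tool_cam" (4x4, takes a point from camera to tool coordinates, whose origin is the TCP and whose axes are the flange's). Camera axes: x right, y down, z forward; pixel columns grow to the right and rows downward; lengths in mm; the calibration is good to about 2 mm. A picture is of the moment at which its call begins: read the wrist's pose just before it. There is no depth.
- job.hand_in(): hands the job in; it is judged then, once.
The state is a dict: "time": time; "joint_pos": joint angles; "qd": joint speeds; "joint_efforts": joint torques, N m; "tool_pos": TCP position; "tcp_rot": TCP orientation; "ft_force": force on the tool from outside, world axes, zero at the start; "wrist_torque": the same for the moment, N m; "finger_gap": finger opening in mm; "grip_force": force on a finger pad.
Only numpy, scipy, OpenCV 4.12 (cv2) and the standard library are available. Lean on these libraries where they do the work, as an engineer would, in place of code of your own. Each camera call takes 0.05 s, during which the arm holds its last target. There are 200 camera calls.

## Working session

There is one attempt and no reset: what is moved stays moved. The work goes in short steps, Python scripts to look and compute and a tool call to move; the robot and the scene stay as the last step left them, time stands still between calls to the robot, and variables do not carry over. Pictures are saved under pics/ and viewed, at most 10 in all, crops included, and the job is handed in when it is done.

Besides the shell and the picture viewer there is one more tool, called after "Request:" as name(argument=value, ...), one argument or row to a line, values as JSON. play_rows: Moves the arm, as the interface text tells. Its arguments: {"type":"object","properties":{"motion":{"type":"array","items":{"type":"array","items":{"type":"array","items":{"type":"number"}}}},"jaw":{"type":"number"},"squeeze":{"type":"number"}},"required":["motion"]}

```bash
mkdir -p pics; python3 - <<'E'
from bench import sensors, optics
import cv2,pickle
s=sensors.sense();print(s)
d={}
for n in("top","side"):
    d[n]=optics.snapshot(n);cv2.imwrite(f"pics/{n}1.png",d[n]["pixels"][:,:,::-1])
    print(n,d[n]["mtx"],d[n]["R"],d[n]["t"])
pickle.dump(d,open("d.pkl","wb"))
E
```

```text
{'time': 0.0, 'joint_pos': array([ 6.74718258e+01,  7.51333499e+00,  8.53284352e+01, -9.48701503e-04,
        8.72618920e+01, -4.89345168e+00]), 'qd': array([-0.04320095, -0.04446505, -0.02016464,  0.02671131, -0.05910396,
        0.00574152]), 'joint_efforts': array([ 2.45190618e-03, -5.69375503e+01, -5.00566328e+01,  7.42427551e-05,
        1.45146161e-02,  4.48860499e-05]), 'tool_pos': array([181.5483981 , 571.30540645, 230.27100755]), 'tcp_rot': array([-1.79896635e+02, -7.89861699e-03,  1.62365317e+02]), 'ft_force': array([0.03912903, 0.89637118, 0.3636568 ]), 'wrist_torque': array([ 0.01159121, -0.00961968, -0.01304492]), 'grip_force': 0.0, 'finger_gap': 85.36102494253495}
top [[430.39776671   0.         324.87678181]
 [  0.         430.39776671 197.14207249]
 [  0.           0.           1.        ]] [[-1.79457509e-02 -9.99838837e-01  5.00878940e-04]
 [-9.87272331e-01  1.76410188e-02 -1.58057390e-01]
 [ 1.58023081e-01 -3.33096248e-03 -9.87429800e-01]] [  36.40306992  615.22172426 1093.2755281 ]
side [[430.93542128   0.         316.74738528]
 [  0.         430.93542128 200.37466683]
 [  0.           0.           1.        ]] [[-0.94788956 -0.3185937  -0.00185506]
 [-0.24637014  0.73667478 -0.62977141]
 [ 0.20200778 -0.59649671 -0.7767783 ]] [ 577.79806083  184.81697925 1352.17658555]
```

View pics/top1.png

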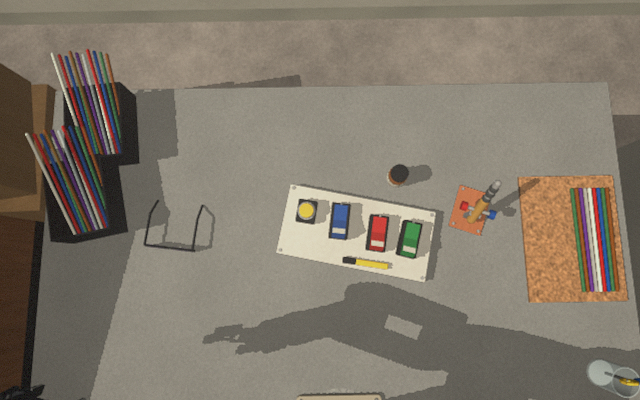

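View pics/side1.png

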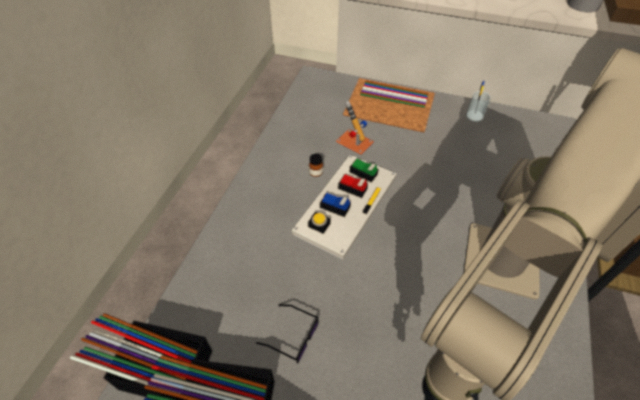

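The top view shows, left to right, yellow (306,211), blue (340,221), red (377,233) and green (410,239). The white ends face the robot, and the marker lies in front at (367,263). The side view agrees.

```bash
cat >h.py <<'E'
import numpy as np,cv2
def ray(c,uv,z):
    d=c["R"].T@np.linalg.solve(c["mtx"],[uv[0],uv[1],1]); o=-c["R"].T@c["t"]
    return o+d*(z-o[2])/d[2]
def tri(c1,u1,c2,u2):
    P=[c["mtx"]@np.c_[c["R"],c["t"]] for c in(c1,c2)]
    X=cv2.triangulatePoints(P[0],P[1],np.array(u1,float).reshape(2,1),np.array(u2,float).reshape(2,1))[:,0];return X[:3]/X[3]
HUE={"yellow":(20,35),"blue":(105,125),"red":(-8,8),"green":(50,80)}
def masks(img,roi):
    h=cv2.cvtColor(img,cv2.COLOR_RGB2HSV).astype(int);out={}
    x0,y0,x1,y1=roi
    for n,(a,b) in HUE.items():
        H=h[...,0].copy()
        if a<0:H[H>90]-=180
        m=((H>=a)&(H<=b)&(h[...,1]>110)&(h[...,2]>50)).astype(np.uint8)
        k=np.zeros_like(m);k[y0:y1,x0:x1]=1;m*=k
        c=max(cv2.findContours(m,0,2)[0],key=cv2.contourArea);M=cv2.moments(c)
        out[n]=(np.array([M["m10"],M["m01"]])/M["m00"],c)
    return out
E
python3 - <<'E'
from h import *;import pickle
d=pickle.load(open("d.pkl","rb"));t,s=d["top"],d["side"]
mt=masks(t["pixels"],(280,188,440,257));ms=masks(s["pixels"],(290,150,382,240))
for n in mt:
    u,c=mt[n];r=cv2.minAreaRect(c)
    box=np.array([ray(t,p,74)[:2] for p in cv2.boxPoints(r)])
    print(n,u.round(1),"plane74",ray(t,u,74).round(1),"tri",tri(t,u,s,ms[n][0]).round(1),"\n",box.round(0).tolist())
# white marks: bright low-sat blob just below paddle
h=cv2.cvtColor(t["pixels"],cv2.COLOR_RGB2HSV)
for n in("blue","red","green"):
    u=mt[n][0].astype(int);m=((h[...,1]<70)&(h[...,2]>120)).astype(np.uint8)
    nn,l,st,ce=cv2.connectedComponentsWithStats(m)
    for i in range(1,nn):
        if st[i,4]<200 and st[i,4]>15 and np.linalg.norm(ce[i]-u)<25: print(n,st[i],ce[i].round(1),ray(t,ce[i],82).round(1))
# console corners
m=((h[...,1]<60)&(h[...,2]>150)).astype(np.uint8);k=np.zeros_like(m);k[175:290,265:450]=1;m*=k
c=max(cv2.findContours(m,0,2)[0],key=cv2.contourArea);r=cv2.minAreaRect(c)
print(np.array([ray(t,p,30)[:2] for p in cv2.boxPoints(r)]).round(0).tolist(),ray(t,r[0],30).round(1))
E
```

```text
yellow [305.9 210.1] plane74 [578.8  75.   74. ] tri [578.5  75.2  66. ] 
 [[587.0, 99.0], [602.0, 67.0], [571.0, 52.0], [555.0, 84.0]]
blue [339.8 215.9] plane74 [562.2 -12.2  74. ] tri [557.7 -13.7  54.7] 
 [[535.0, 8.0], [593.0, 1.0], [589.0, -32.0], [531.0, -25.0]]
red [378.  230.9] plane74 [ 521.6 -109.    74. ] tri [ 519.3 -111.5   57.9] 
 [[475.0, -83.0], [562.0, -97.0], [557.0, -134.0], [470.0, -119.0]]
green [411.1 234.4] plane74 [ 511.2 -193.4   74. ] tri [ 507.2 -198.2   52.9] 
 [[488.0, -169.0], [544.0, -185.0], [535.0, -219.0], [479.0, -202.0]]
blue [332 227  14   7  79] [338.3 230.1] [524.8  -7.   82. ]
red [371 241  13   6  58] [376.7 243.2] [ 489.9 -103.7   82. ]
green [403 245  13   9  79] [409. 249.] [ 474.  -184.7   82. ]
[[683.0, 187.0], [674.0, -275.0], [371.0, -258.0], [379.0, 186.0]] [523.6 -39.9  30. ]
```

Request:
play_rows(
  motion=[
    [[-3.59,-3.2,0,0,0,0],[-7.18,-6.4,0,0,0,0],[-10.77,-9.6,0,0,0,0],[-14.36,-12.8,0,0,0,0],[-17.95,-16,0,0,0,0]],
  ],
  jaw=0,
)

```text
time: 0.6
tool_pos: [304.6, 363.1, 230.8]
tcp_rot: [-180.0, -0.0, 162.4]
ft_force: [0.7, 0.4, -0.5]
finger_gap: 12.2
grip_force: 0.0
```

Request:
play_rows(
  motion=[
    [[-3.59,-3.2,0,0,0,0],[-7.18,-6.4,0,0,0,0],[-10.77,-9.6,0,0,0,0],[-14.36,-12.8,0,0,0,0],[-17.95,-16,0,0,0,0]],
  ],
)

```text
time: 1.1
tool_pos: [427.4, 156.2, 231.1]
tcp_rot: [180.0, -0.0, 162.4]
ft_force: [0.8, 1.0, -0.5]
finger_gap: 0.0
grip_force: 0.0
```

Request:
play_rows(
  motion=[
    [[-3.59,-3.2,0,0,0,0],[-7.18,-6.4,0,0,0,0],[-10.77,-9.6,0,0,0,0],[-14.36,-12.8,0,0,0,0],[-14.36,-12.8,0,0,0,0]],
  ],
)

```text
time: 1.6
tool_pos: [526.4, -12.4, 230.3]
tcp_rot: [-179.9, -0.0, 162.1]
ft_force: [0.3, 0.2, -0.2]
finger_gap: -0.2
grip_force: 0.0
```

Request:
play_rows(
  motion=[
    [[0,0,0,0,0,0],[0,0,0,0,0,0],[0,0,0,0,0,0]],
  ],
)

```text
time: 1.9
tool_pos: [524.5, -6.2, 231.2]
tcp_rot: [180.0, -0.0, 162.5]
ft_force: [-0.6, 0.4, 0.4]
finger_gap: -0.1
grip_force: 0.0
```

```bash
python3 - <<'E'
from bench import sensors, optics
import cv2,pickle
s=sensors.sense();w=optics.snapshot("wrist")
pickle.dump((s,w),open("w.pkl","wb"));cv2.imwrite("pics/w1.png",w["pixels"][:,:,::-1])
print(s["time"],s["tool_pos"],s["tcp_rot"],s["ft_force"],s["joint_pos"],s["finger_gap"]);print(w["mtx"],w["T_tool_cam"])
E
```

```text
1.9 [524.54326117  -6.22997587 231.23025133] [ 1.79991234e+02 -1.63377835e-02  1.62457019e+02] [-0.60372102  0.4042074   0.37860643] [-6.28979328e+00 -4.24337917e+00  9.72099755e+01  1.18014691e-02
  8.70477167e+01 -7.87474205e+01] -0.08299737841945626
[[308.50591244   0.         325.09540808]
 [  0.         308.50591244 201.88846929]
 [  0.           0.           1.        ]] [[-6.92352254e-04 -9.54654303e-01 -2.97715775e-01  7.40844555e+01]
 [ 9.99999369e-01 -3.97695358e-04 -1.05029783e-03  7.91274896e-01]
 [ 8.84271157e-04 -2.97716315e-01  9.54653976e-01 -1.42889202e+02]
 [ 0.00000000e+00  0.00000000e+00  0.00000000e+00  1.00000000e+00]]
```

View pics/w1.png

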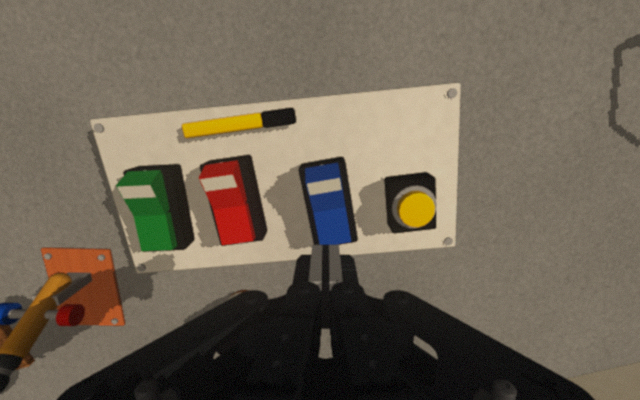

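The wrist view shows the white bands at blue (324,187), red (219,183) and green (137,192). The yellow button is at (417,210) and the marker at (238,123), clear of the stations.

```bash
cat >>h.py <<'E'
from scipy.spatial.transform import Rotation as Ro
def wcam(s,w):
    Rt=Ro.from_euler("xyz",s["tcp_rot"],degrees=True).as_matrix();T=w["T_tool_cam"]
    Rwc=Rt@T[:3,:3];o=Rt@T[:3,3]+s["tool_pos"]
    return dict(mtx=w["mtx"],R=Rwc.T,t=-Rwc.T@o)
E
python3 - <<'E'
from h import *;import pickle
s,w=pickle.load(open("w.pkl","rb"));c=wcam(s,w)
h=cv2.cvtColor(w["pixels"],cv2.COLOR_RGB2HSV)
m=((h[...,1]<70)&(h[...,2]>120)).astype(np.uint8)
nn,l,st,ce=cv2.connectedComponentsWithStats(m)
for i in range(1,nn):
    if 60<st[i,4]<1500 and 165<ce[i][1]<210: print("white",ce[i].round(1),st[i],ray(c,ce[i],82).round(1))
M=masks(w["pixels"],(380,165,450,240))if 0 else None
H=h.astype(int);y=((H[...,0]>18)&(H[...,0]<36)&(H[...,1]>150)&(H[...,2]>100)).astype(np.uint8)
nn,l,st,ce=cv2.connectedComponentsWithStats(y)
for i in range(1,nn):
    if st[i,4]>300 and ce[i][0]>380: print("yel",ce[i].round(1),st[i],ray(c,ce[i],74).round(1))
for n,pts in dict(blue=[(301,166),(344,159),(318,244),(356,240)],red=[(200,164),(241,160)]).items():
    print(n,[ray(c,p,z)[:2].round(0).tolist() for p,z in zip(pts,(84,84,70,70))])
E
```

```text
white [218.5 182.6] [202 176  34  14 324] [ 490.8 -103.8   82. ]
white [324.  186.1] [307 178  35  17 399] [525.2  -7.   82. ]
white [ 50.2 191.4] [ 43 182  16  20 107] [ 449.1 -265.    82. ]
yel [416.2 209. ] [ 398  191   37   37 1055] [578.8  75.1  74. ]
blue [[499.0, -22.0], [505.0, 19.0], [587.0, -34.0], [595.0, 7.0]]
red [[469.0, -112.0], [477.0, -74.0]]
```

Request:
play_rows(
  motion=[
    [[0,0,4,0,0,0],[0,0,8,0,0,0],[0,0,12,0,0,0],[0,0,13.5,0,0,0],[0,0,13.5,0,0,0]],
  ],
)

```text
time: 2.45
tool_pos: [522.8, -6.5, 94.0]
tcp_rot: [-179.9, -0.3, 162.4]
ft_force: [-0.6, 0.2, 0.1]
finger_gap: -0.3
grip_force: 0.0
```

Request:
play_rows(
  motion=[
    [[0,0,0.6,0,0,0],[0,0,1.2,0,0,0],[0,0,1.6,0,0,0],[0,0,2.0,0,0,0],[0,0,2.0,0,0,0]],
  ],
)

```text
time: 2.95
tool_pos: [525.4, -7.5, 76.5]
tcp_rot: [180.0, 0.1, 162.4]
ft_force: [-0.1, -1.0, 1.2]
finger_gap: 0.3
grip_force: 0.4
```

Request:
play_rows(
  motion=[
    [[0,0,0.2,0,0,0],[0,0,0.4,0,0,0],[0,0,0.6,0,0,0],[0,0,0.6,0,0,0],[0,0,0.6,0,0,0]],
  ],
)

```text
time: 3.45
tool_pos: [524.9, -7.4, 70.1]
tcp_rot: [-180.0, -0.0, 162.4]
ft_force: [0.3, 0.4, 0.2]
finger_gap: -0.1
grip_force: 0.2
```

Request:
play_rows(
  motion=[
    [[0,0,0.1,0,0,0],[0,0,0.1,0,0,0],[0,0,0.1,0,0,0]],
  ],
)

```text
time: 3.75
tool_pos: [525.0, -7.4, 69.9]
tcp_rot: [-180.0, -0.0, 162.4]
ft_force: [-4.3, 0.6, 9.4]
finger_gap: 0.3
grip_force: 4.0
```

Request:
play_rows(
  motion=[
    [[0,0,0.06,0,0,0],[0,0,0.06,0,0,0],[0,0,0.06,0,0,0]],
  ],
)

```text
time: 4.05
tool_pos: [525.0, -7.4, 69.8]
tcp_rot: [-180.0, -0.0, 162.4]
ft_force: [-6.4, 0.8, 12.7]
finger_gap: 0.0
grip_force: 6.4
```

Request:
play_rows(
  motion=[
    [[0,0,-2,0,0,0],[0,0,-5,0,0,0],[0,0,-5,0,0,0]],
  ],
)

```text
time: 4.35
tool_pos: [527.7, -7.7, 122.9]
tcp_rot: [179.9, 0.4, 162.4]
ft_force: [-0.2, -0.3, 0.5]
finger_gap: 0.2
grip_force: 0.0
```

Request:
play_rows(
  motion=[
    [[0.13,-3.4,0,0,0,0],[0.26,-6.8,0,0,0,0],[0.38,-10.2,0,0,0,0],[0.38,-10.2,1.5,0,0,0],[0.38,-10.2,2.2,0,0,0]],
  ],
)

```text
time: 4.85
tool_pos: [489.5, -103.7, 95.0]
tcp_rot: [180.0, -0.1, 162.2]
ft_force: [0.1, 0.4, -0.6]
finger_gap: -0.3
grip_force: 0.0
```

Request:
play_rows(
  motion=[
    [[0,0,0.6,0,0,0],[0,0,1.2,0,0,0],[0,0,1.6,0,0,0],[0,0,2.0,0,0,0],[0,0,2.0,0,0,0]],
  ],
)

```text
time: 5.35
tool_pos: [490.6, -103.0, 76.3]
tcp_rot: [180.0, -0.0, 162.4]
ft_force: [0.1, 0.1, 0.4]
finger_gap: 0.2
grip_force: 0.0
```

Request:
play_rows(
  motion=[
    [[0,0,0.2,0,0,0],[0,0,0.4,0,0,0],[0,0,0.6,0,0,0],[0,0,0.6,0,0,0],[0,0,0.6,0,0,0]],
  ],
)

```text
time: 5.85
tool_pos: [490.4, -103.6, 70.5]
tcp_rot: [-180.0, -0.0, 162.4]
ft_force: [-0.4, 0.4, 0.3]
finger_gap: -0.0
grip_force: 0.0
```

Request:
play_rows(
  motion=[
    [[0,0,0.1,0,0,0],[0,0,0.18,0,0,0],[0,0,0.18,0,0,0],[0,0,0.18,0,0,0]],
  ],
)

```text
time: 6.25
tool_pos: [490.6, -103.6, 69.8]
tcp_rot: [-180.0, 0.0, 162.4]
ft_force: [-4.8, 1.4, 11.3]
finger_gap: 0.1
grip_force: 5.2
```

Request:
play_rows(
  motion=[
    [[0,0,-4,0,0,0],[0,0,-8,0,0,0],[-0.6,4,-12,0,0,0],[-1.3,8.5,-13,0,0,0],[-2.0,13,-13,0,0,0]],
  ],
)

```text
time: 6.75
tool_pos: [551.5, 15.0, 203.0]
tcp_rot: [179.9, 0.4, 162.3]
ft_force: [0.8, -0.8, 0.3]
finger_gap: -0.4
grip_force: 0.0
```

Request:
play_rows(
  motion=[
    [[-0.7,4,0,0,0,0],[-1.0,6.7,0,0,0,0],[-1.0,6.7,0,0,0,0],[-1.0,6.7,0,0,0,0],[-1.0,6.7,0,0,0,0]],
  ],
)

```text
time: 7.25
tool_pos: [578.4, 74.3, 198.6]
tcp_rot: [-180.0, -0.0, 162.3]
ft_force: [0.1, 0.1, 0.4]
finger_gap: -0.2
grip_force: 0.0
```

```bash
python3 - <<'E'
from bench import sensors, optics
from h import *
s=sensors.sense();w=optics.snapshot("wrist");c=wcam(s,w)
cv2.imwrite("pics/w2.png",w["pixels"][:,:,::-1])
H=cv2.cvtColor(w["pixels"],cv2.COLOR_RGB2HSV).astype(int)
y=((H[...,0]>18)&(H[...,0]<36)&(H[...,1]>150)&(H[...,2]>100)).astype(np.uint8)
nn,l,st,ce=cv2.connectedComponentsWithStats(y)
for i in range(1,nn):
    if st[i,4]>300: print("yel",ce[i].round(1),st[i],ray(c,ce[i],74).round(1))
print(s["time"],s["tool_pos"])
E
```

```text
yel [106.7  97.7] [  60   83   93   30 1620] [447.3 -72.   74. ]
yel [326.6 192.1] [ 306  172   42   41 1339] [579.  76.  74.]
7.25 [578.40688102  74.28833067 198.6410996 ]
```

View pics/w2.png

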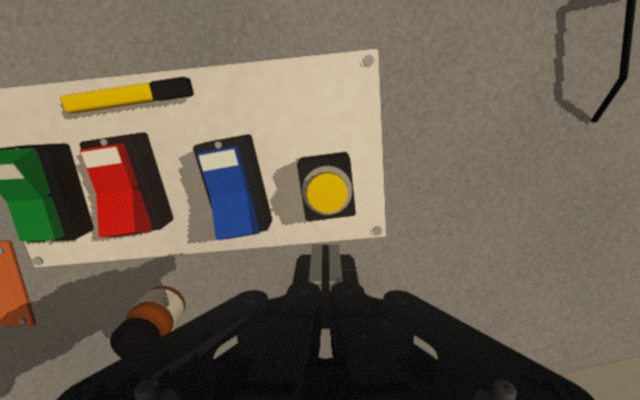

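Blue and red now lie with their white ends level, (217,160) and (101,157). Green is unchanged, and the yellow button (327,192) lies directly under the tool.

Request:
play_rows(
  motion=[
    [[0,0.1,4,0,0,0],[0,0.1,8,0,0,0],[0,0.1,10.5,0,0,0],[0,0.1,11.5,0,0,0],[0,0.1,11.5,0,0,0]],
  ],
)

```text
time: 7.8
tool_pos: [577.8, 75.2, 82.5]
tcp_rot: [-179.9, -0.2, 162.3]
ft_force: [-0.1, -0.4, 0.9]
finger_gap: -0.2
grip_force: 0.0
```

Request:
play_rows(
  motion=[
    [[0,0,0.4,0,0,0],[0,0,0.8,0,0,0],[0,0,1.2,0,0,0],[0,0,1.6,0,0,0],[0,0,1.6,0,0,0]],
  ],
)

```text
time: 8.3
tool_pos: [579.9, 76.2, 68.4]
tcp_rot: [180.0, 0.1, 162.4]
ft_force: [1.4, -0.7, 4.8]
finger_gap: 0.1
grip_force: 2.0
```

Request:
play_rows(
  motion=[
    [[0,0,0.15,0,0,0],[0,0,0.3,0,0,0],[0,0,0.3,0,0,0],[0,0,0.3,0,0,0]],
  ],
)

```text
time: 8.7
tool_pos: [579.9, 76.2, 66.1]
tcp_rot: [180.0, 0.1, 162.4]
ft_force: [0.3, -0.9, 8.0]
finger_gap: -0.1
grip_force: 4.1
```

Add a small margin and settle.

Request:
play_rows(
  motion=[
    [[0,0,0.1,0,0,0],[0,0,0.15,0,0,0],[0,0,0.15,0,0,0],[0,0,0.15,0,0,0],[0,0,0.15,0,0,0]],
  ],
)

```text
time: 9.2
tool_pos: [580.0, 76.2, 65.9]
tcp_rot: [180.0, 0.1, 162.4]
ft_force: [-6.3, -0.6, 19.6]
finger_gap: 0.3
grip_force: 9.6
```

```bash
python3 - <<'E'
from bench import sensors, optics
from h import *
w=optics.snapshot("top");cv2.imwrite("pics/t2.png",cv2.resize(w["pixels"][170:300,250:530,::-1],None,fx=2.8,fy=2.8))
s=sensors.sense();print(s["time"],s["tool_pos"],s["ft_force"])
E
```

```text
9.25 [580.01930064  76.21967726  65.93036716] [-6.56658255 -0.87224814 19.87244352]
```

View pics/t2.png

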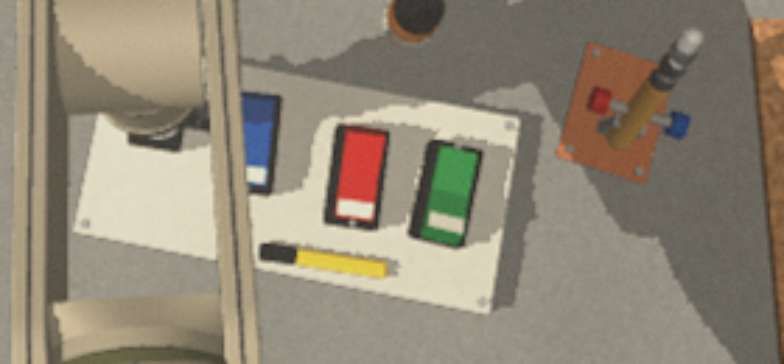

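The crop shows blue (258,140) and red (358,175) off and green (447,190) still on. The jar and marker are undisturbed, and the button is held at its bottom stop with about 20 N.

```bash
python3 -c "
from bench import job;print(job.hand_in())"
```

```text
the job is handed in; nothing more can be done
None
```

I pressed the oxygen rocker off, then the fuel rocker off, then pressed the yellow bleed button fully down and handed in still holding it at about 20 N, with the fan left on and the jar, marker and glasses not touched.

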